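# Release a push-fit air tube with a forked wedge

## Task

Take the long air tube out of its push-fit outlet: slide the forked release wedge in under the bridge, gently, until it is fully home and holds the collet ring down, and leave it there; then draw the tube straight up out of the outlet and stand it in the white pot, lowered rather than dropped. Do not wrench on the fitting, and leave the other things on the bench where they are.

Things in the scene. Friction and masses are not known exactly. Their poses are not given: they have to be found in the camera images.
- outlet: Live air outlet, fixed to the bench: 90 x 70 mm steel foot, aluminium block, brass push-fit fitting with the long tube standing in it. Origin on the tube's axis at the foot's underside, z up. A grey collet ring in two halves (26 mm across, top at z = 62 mm when up) surrounds the tube. The wedge goes in from the -x side, moving along +x, between ring and bridge, one prong on each side of the tube.
- bridge (a point): On the outlet's axis, 69 mm above its origin, level with the undersides of the steel bridge over the collet ring; axes as the outlet's. The bridge is two lips, x -20 to +20 mm, each 9.5 to 23.5 mm from the axis in y, 7 mm thick (top at z = 76 mm of the outlet), on four posts whose inner faces stand 17.5 mm either side of the axis.
- collet_a (a joint): Travel in m of one half of the collet ring, the half on the outlet's -y side. 0 = up (its tooth holds the tube fast). Pressed, it slides in a taper, down and a little outward: at 0.005 it is 4 mm lower and 3 mm further out; stop at 0.0075. Sprung: about 2 N of push to start it, 5 N at 0.005. The tube is free when both halves are past 0.0038; the wedge fully home holds them at about 0.005.
- collet_b (a joint): The same for the half on the outlet's +y side. The pull of a held tube only draws the halves tighter.
- tube: Rigid aluminium tube, 12 mm in diameter, 115 mm long, about 60 g, at first upright in the outlet (foot 25 mm, top 140 mm above the outlet's origin), leaning up to 2 degrees. Origin at the centre of its foot, z along it to the top. A 6 mm thick neck from 12 to 25 mm above the foot is where the teeth hold it; about 1 mm of play.
- tube_foot (a point): Centre of the tube's lower end.
- key: Forked release wedge, 0.16 kg, lying on its underside: two steel prongs, a steel crosspiece (x -44 to -20 mm, 29 mm wide, 18 mm high) and an upright wooden handle. Origin on its underside, x towards the prong tips. When home: origin on the outlet's axis, 58 mm above the outlet's origin, same yaw. Pushing it in takes 5 to 15 N, then it comes up hard; friction keeps it there.
- key_tip (a point): Midway between the prong tips, level with the prongs' tops: x = 16, z = 11 mm of the wedge. Prongs are 17 mm apart inside, 29 mm outside; tops level; undersides ramp from z = 0 at x = -10 to z = 8 mm at the tips (3 mm thick there).
- key_face (a point): Front face of the wedge's crosspiece above the prongs: x = -20, z = 14.5 mm of the wedge. When home it stands against the front ends of the bridge lips (x = -20 mm of the outlet) and the prong tops lie against the lips' undersides.
- key_grip (a point): Where to hold the wedge: in its wooden handle (x -66 to -38 mm, 14 mm thick in y, from 14 to 58 mm above the underside), at x = -52, y = 0, z = 45 mm of the wedge.
- pot: White ceramic pot, loose, open at the top: 62 mm across the rim, narrower at the foot, 66 mm high, walls 4 mm, floor about 5 mm, 0.4 kg. Origin at the centre of its underside.
- spare_outlet: A second, fixed outlet like the first with the same bridge, but blanked with a short domed grey plug (90 mm high) in place of the tube. Not to be worked on.
- glue: White glue bottle with a yellow cap, 60 mm across, 120 mm high, loose; origin under its centre. Leave alone.
- varnish: Amber glass jar, 56 mm across, 85 mm high, loose; origin under its centre. Leave alone.
- bridge_blank: Dark wood instrument bridge blank, 26 x 100 x 14 mm, loose, lying between the two outlets. Leave alone.
- rosette: Light wood disc, 70 mm across, 6 mm thick, loose. Leave alone.
- clamp_block: Cork-faced clamping block, 60 x 45 x 38 mm, loose. Leave alone.
There are look-alikes about, which are no part of the job. What is shaped like the outlet but orange or purple is not meant. Several things look just like the key: the one meant starts farthest to the robot's left.

How it is judged (in metres and radians):
On the way, in this order (a step that is already met when the one before it is completed fails the run):
1. the wedge is home (within 3 mm along its path) and holds the collet ring down by 3 mm or more, with the tube still seated (value of joint each of collet_a, collet_b above 0.0038 m and x of key in the frame of outlet above -0.003 m and horizontal distance between key and outlet below 0.006 m and z of tube_foot in the frame of outlet below 0.03 m), for 0.2 s.
2. the tube is drawn up clear of the bridge while the ring is held down (z of tube_foot in the frame of outlet above 0.078 m and value of joint each of collet_a, collet_b above 0.0038 m), for 0.1 s.
At the end, for the whole second after the job is handed in: The tube stands at rest in the upright pot, foot down, its foot within 20 mm of the pot's underside level and within 30 mm of its centre, leaning against the rim if it likes; the wedge is still in the outlet within 6 mm of home and holds the collet ring down by at least 3 mm (horizontal distance between tube_foot and pot below 0.03 m and z of tube_foot in the frame of pot between 0 and 0.02 m and angle between tube's own z axis and vertical below 0.9 rad and linear speed of tube below 0.03 m/s and angle between pot's own z axis and vertical below 0.1 rad and height (world z) of pot below 0.01 m and value of joint each of collet_a, collet_b above 0.0038 m and horizontal distance between key and outlet below 0.006 m); the robot touches nothing.
It fails at once if the wedge is forced: more than 60 N of contact in all between wedge and outlet (about 20 N of that is the springs' squeeze on the seated wedge) (contact force between key and outlet above 60 N).
It fails at once if the tube is wrenched: more than 20 N between tube and outlet (contact force between tube and outlet above 20 N).
It fails at once if the tube is dropped (falls free faster than 0.6 m/s) or rammed into the pot with more than 30 N (contact force between tube and pot above 30 N or (linear speed of tube above 0.6 m/s and contact force between the fingers and tube below 0.2 N)).
It fails at once if a bystander is moved more than 20 mm (distance of any of glue, varnish, bridge_blank, rosette, clamp_block from where it was at the start of the episode above 0.02 m).
It fails at once if the pot is knocked about: moved more than 40 mm (distance of pot from where it was at the start of the episode above 0.04 m).
It also fails if it takes over 72 s, if anything falls off the work surface, if the arm or the gripper's body presses on something with over 40 N, if the wrist force passes 120 N, or if a joint passes its speed limit or range.

## Robot

A 6-joint arm with a two-finger parallel gripper is mounted at the origin on the work surface. World frame = base frame: x ahead of the robot, y to its left, z up, the work surface at z = 0. Lengths are in mm, angles in degrees, forces in N, time in s.
With the tool pointing down it reaches from about 300 to 850 mm from the base axis. Payload 4.2 kg.
Tool frame: the origin (TCP) lies between the finger pads; the fingertips stand 19 mm ahead of it and the grasp point (between the pads) is the TCP (env.tips_ahead is the distance from the TCP to the fingertips, in mm); z points along the fingers, y is the direction in which the jaws open and shut (so a half turn about z gives the same grasp; the last joint's range is limited). The gripper opens to 91 mm and grips with 3 to 60 N. Pads are 32 mm wide; open, the fingers measure 118 mm over their backs; the gripper's body (76 mm by 178 mm) begins 60 mm behind the grasp point.
Start: joints at [-78.037, 18.312, 89.639, -0, 72.044, -1.146], TCP at [130.417, -560.032, 199.776] pointing down, gripper open.
Joint ranges: [-177.97, 177.97], [-48.28, 115.42], [12.27, 149.76], [-77.06, 257.06], [2.81, 150.46], [-146.56, 146.56]. Speed limits (degrees/s): [147.25, 147.25, 180, 180, 180, 180].

## Interface

Orientations are given as [roll, pitch, yaw] about the fixed x, y, z axes, in that order (R = Rz(yaw) Ry(pitch) Rx(roll)).
In Python, from workcell import telemetry, viewer, job_done, env gives the robot as it stands. The module is installed in compiled form; this text tells all that it offers.
- The arm moves only by the shell command python3 -m jog 'ROWS' [FORCE]. ROWS is JSON, a list of rows, each a list of 3 entries, a list of its own where there are three numbers: the shift along the tool's x, y, z in cm, then the turn about the tool's z in degrees, then the opening, from 0 (shut) to 1 (fully open). A call has 1 to 10 rows; each row shifts and turns the pose as measured when the row begins, along the tool's axes as they then stand; what a row does not reach is not made up. A row lasts 1/8 s, in which the tool goes at most 62.5 mm and 10.7 degrees, less where a joint would pass 70% of its speed; a pose out of reach is approached as far as the arm can. A call is refused whole if a number of a shift passes 6.25 or a number of a turn 10.7, either way. A call with a gripper value outside its range is refused whole. The fingers move at their own pace and stop on an object; FORCE is the grip in N (left out, the last holds). Time passes only in rows, so rows that do not move let the fingers close. It gives the time, the measured TCP pose, the force and the opening at its end, in the units of the state.
- telemetry.state(): the state, without advancing time (a new reading comes with each control period).
- viewer.grab_frame(name): name is "scene" or "top" or "wrist"; returns a dict with "color" (400x640x3 uint8, red, green, blue), "K" (3x3 intrinsics, pixels), "rvec" (rotation vector, rad) and "tvec" (3), from world to camera coordinates, as OpenCV has them. Camera axes: x right, y down, z forward; pixel columns grow to the right and rows downward; lengths in mm; the calibration is good to about 2 mm. A picture is of the moment at which its call begins. There is no depth.
- job_done(): hands the job in, once; it reports no verdict.
The state is a dict: "time_s": time; "qpos": joint angles; "qvel": joint speeds; "effort": joint torques, N m; "ee_pos": TCP position; "ee_rot": TCP orientation; "force": force on the tool from outside, world axes, zero at the start; "torque": the same for the moment, N m; "gripper_width": finger opening in mm.
Only numpy, scipy, OpenCV 4.12 (cv2) and the standard library are available. Lean on these libraries where they do the work, as an engineer would, in place of code of your own. Each camera call takes 0.05 s, during which the arm holds its last target. There are 200 camera calls.

## Working session

There is one attempt and no reset: what is moved stays moved. The work goes in short steps, Python scripts to look and compute and a shell command to move; the robot and the scene stay as the last step left them, time stands still between calls to the robot, and variables do not carry over. Pictures are saved under pics/ and viewed, about 8 in all and at most 12, crops included, and the job is handed in when it is done.

```bash
mkdir -p pics
cat > h.py <<'E'
import numpy as np, cv2
from workcell import telemetry, viewer, env
def grab(name,fn=None):
    f=viewer.grab_frame(name)
    if fn: cv2.imwrite('pics/'+fn,f['color'][:,:,::-1])
    np.savez('last_%s.npz'%name,**{k:np.array(f[k]) for k in ('color','K','rvec','tvec')})
    return f
def load(name): return dict(np.load('last_%s.npz'%name))
def ray(f,u,v):
    R=cv2.Rodrigues(np.array(f['rvec'],float))[0]; t=np.array(f['tvec'],float).ravel()
    d=R.T@np.linalg.inv(f['K'])@np.array([u,v,1.]); return -R.T@t,d
def onz(f,u,v,z):
    c,d=ray(f,u,v); return c+d*(z-c[2])/d[2]
def proj(f,P):
    return cv2.projectPoints(np.array(P,float).reshape(-1,3),np.array(f['rvec'],float),np.array(f['tvec'],float),np.array(f['K'],float),None)[0].reshape(-1,2)
def tri(rs):
    A=np.zeros((3,3));b=np.zeros(3)
    for c,d in rs:
        d=d/np.linalg.norm(d);M=np.eye(3)-np.outer(d,d);A+=M;b+=M@c
    return np.linalg.solve(A,b)
E
python3 - <<'E'
from h import *
s=telemetry.state();print(s)
for n in('scene','top'):
    f=grab(n,n+'0.png');c,d=ray(f,320,200);print(n,c,d,f['K'][0,0])
E
```

```text
{'time_s': 0.0, 'qpos': array([-7.80378261e+01,  1.83520780e+01,  8.97078131e+01,  2.94973789e-04,
        7.20450453e+01, -1.14580853e+00]), 'qvel': array([ 0.08312834,  0.07477541, -0.02022654, -0.06268315, -0.03975906,
       -0.0393877 ]), 'effort': array([ 4.06133331e-03, -4.12456441e+01, -2.31970203e+01,  7.28143123e-02,
        4.56315349e-02, -1.39089866e-04]), 'ee_pos': array([ 130.29178676, -559.4781941 ,  198.90641147]), 'ee_rot': array([-1.79895090e+02, -2.37877669e-03,  1.31078891e+01]), 'force': array([ 0.83522634,  0.20521482, -0.09778091]), 'torque': array([ 0.01486705, -0.02519731, -0.05397626]), 'gripper_width': 91.41685318036916}
scene [1084.66377977  352.76565618  600.72256897] [-0.66551474 -0.41161006 -0.62265321] 405.6295753353629
top [384.48283724 -11.6983495  896.11329859] [ 0.17808273  0.01968363 -0.98393537] 362.6082214045886
```

View pics/top0.png

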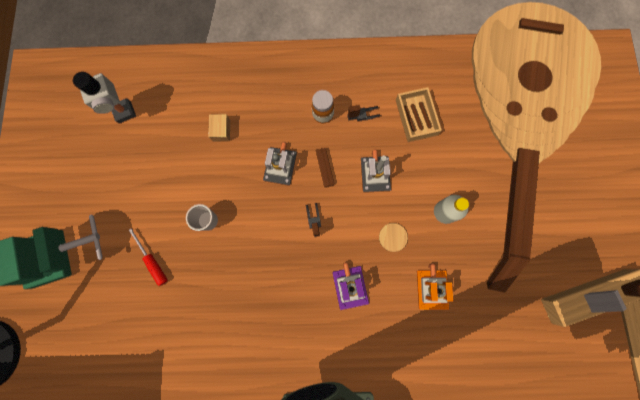

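View pics/scene0.png

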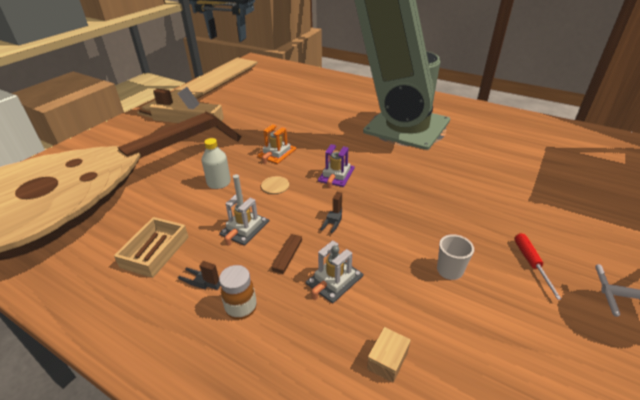

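Top view: candidates for the key are the dark fork at (315,218) and the one at (365,113). The image's left is +y, so (315,218) is farthest left. I still need to check the dark thing at (122,110). Outlets: grey with tube (376,170), grey with plug (280,163), purple (350,290), orange (435,290). The pot is at (200,217).

Run:
```python
from h import *
t=load('top');s=load('scene')
c=t['color'][:,:,::-1]
def crop(im,u,v,w,h,k):return cv2.resize(im[v-h//2:v+h//2,u-w//2:u+w//2],None,fx=k,fy=k,interpolation=cv2.INTER_CUBIC)
a=crop(c,316,218,64,48,6);b=crop(c,376,168,64,48,6);d=crop(c,106,97,64,48,6);e=crop(s['color'][:,:,::-1],238,212,64,48,6)
cv2.imwrite('pics/crop1.png',np.vstack([np.hstack([a,b]),np.hstack([d,e])]))
for n,u,v,z in[('key',315,218,20),('key2',365,113,20),('outlet',376,173,10),('spare',280,166,10),('pot',200,217,60),('rosette',393,237,6),('glue',450,210,60),('varn',322,106,60),('blank',325,167,14),('cork',219,127,38)]:
    print(n,onz(t,u,v,z).round(0))
```

```text
key [499.  19.  20.]
key2 [ 767. -115.   20.]
outlet [ 610. -136.   10.]
spare [635. 105.  10.]
pot [503. 286.  60.]
rosette [ 449. -170.    6.]
glue [ 504. -295.   60.]
varn [771.  -6.  60.]
blank [628.  -9.  14.]
cork [734. 255.  38.]
```

View pics/crop1.png

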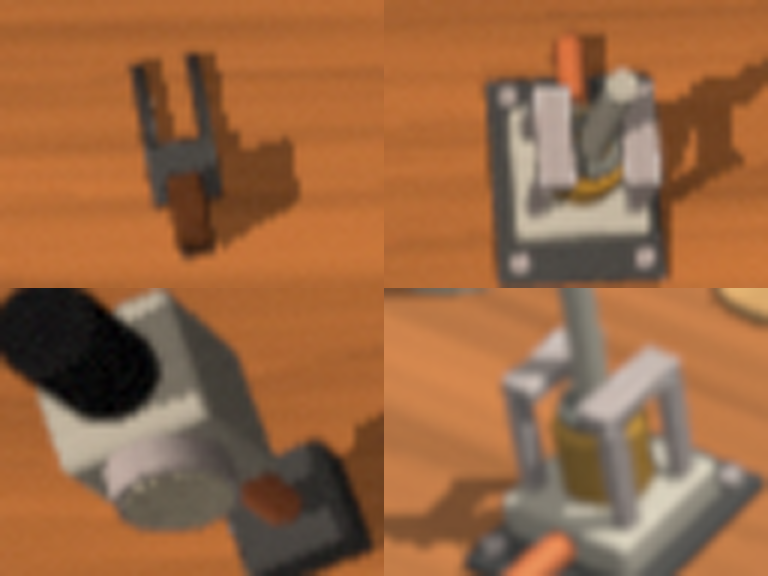

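The close crop shows the fork at (315,218) in top view, with two prongs pointing away from the robot, a crosspiece and a wooden handle. The dark thing at (122,110) is a lamp base or similar, so not a key. The other fork is clearly further right (y = -115 against +19). The grey outlet at (376,170) has the tube, leaning right in the picture. I'll move over the key.

```bash
python3 -m jog '[[[3.8,-4.4,-0.5],0,1],[[3.8,-4.4,-0.5],0,1],[[3.8,-4.4,-0.5],0,1],[[3.8,-4.4,-0.5],0,1],[[3.8,-4.4,-0.5],0,1],[[3.8,-4.4,-0.5],0,1],[[3.8,-4.4,-0.5],0,1],[[3.8,-4.4,-0.5],0,1],[[3.8,-4.4,-0.5],0,1],[[3.8,-4.4,-0.5],0,1]]'
python3 - <<'E'
from h import *
f=grab('wrist','w1.png');print(ray(f,320,200),f['K'][0,0]);print(telemetry.state()['ee_pos'],telemetry.state()['ee_rot'])
E
```

```text
time_s: 1.35
ee_pos: [407.0, -32.2, 248.9]
ee_rot: [-179.7, -0.1, 12.6]
force: [1.7, -0.6, -1.0]
gripper_width: 91.4
(array([485.00204039, -15.83387335, 433.86990723]), array([-0.26378529, -0.06804084, -0.96230415])) 358.96743731141163
[410.52296218 -25.8167347  249.46089221] [-179.41646171   -0.41015989   12.8810429 ]
```

View pics/w1.png

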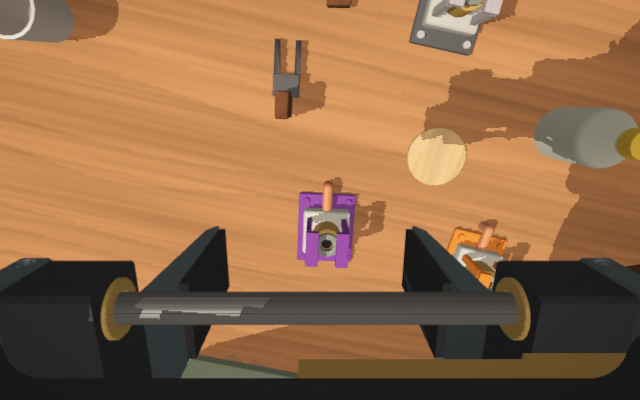

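Wrist view: the key is at (287,80) with tips up at (277..300,40), the purple look-alike is below at (327,230), and the tube outlet is at top right (455,20), cut off. I'll shift to get key and outlet in one view.

```bash
python3 -m jog '[[[3.5,3.3,0],0,1],[[3.5,3.3,0],-4,1],[[0,0,0],-3,1]]'
python3 - <<'E'
from h import *
f=grab('wrist','w2.png');print(ray(f,320,200),f['K'][0,0]);print(telemetry.state()['ee_pos'],telemetry.state()['ee_rot'])
c=f['color'][:,:,::-1]
cv2.imwrite('pics/w2c.png',cv2.resize(c[0:260,200:600],None,fx=2,fy=2,interpolation=cv2.INTER_CUBIC))
E
```

```text
time_s: 1.78
ee_pos: [496.0, -72.1, 248.3]
ee_rot: [-179.4, -0.4, 20.6]
force: [-1.3, 0.6, 0.5]
gripper_width: 91.2
(array([570.30877202, -46.36490976, 433.70811384]), array([-0.24859401, -0.09749887, -0.96381352])) 358.96743731141163
[494.71049061 -71.60887831 248.34018418] [-179.36456366   -0.37295036   20.69072602]
```

View pics/w2c.png

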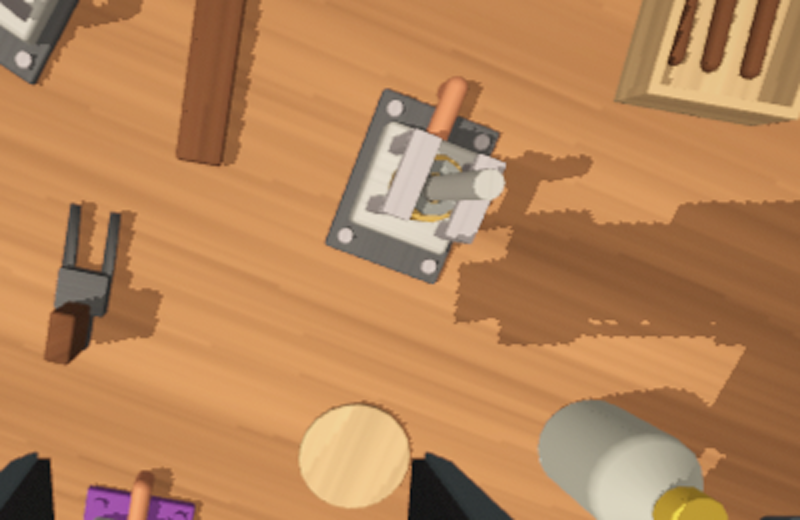

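Zoomed wrist view (pixel = 200 + u/2, v/2):
- **Key:** tips at (75,205) and (115,213), crosspiece front edge from (62,266) to (108,275).
- **Outlet:** bolts at (396,107), (345,235), (429,266), (482,142), with bridge lips on either side of the leaning tube, whose top is at (489,185).

Run:
```python
from h import *
f=load('wrist')
P=lambda u,v,z:onz(f,200+u/2,v/2,z)
for n,L,z in[('tips',[(75,205),(115,213)],11),('crossfront',[(62,266),(108,275)],18),('crossback',[(56,303),(101,315)],18),('handletop',[(52,310),(89,318),(68,362),(46,356)],58),
 ('bolts',[(396,107),(345,235),(429,266),(482,142)],8),('footcorn',[(385,89),(327,245),(435,282)],8),('lipL',[(415,128),(441,138),(410,219),(386,205)],76),('lipR',[(505,163),(472,243),(447,231)],76),('tubetop',[(489,185)],140)]:
    Q=np.array([P(u,v,z) for u,v in L]);print(n,Q[:,:2].round(1).tolist(),Q.mean(0).round(1)[:2], [round(float(np.degrees(np.arctan2(*(Q[0]-Q[i])[1::-1]))),1) for i in range(1,len(Q))])
```

```text
tips [[535.3, 39.5], [539.2, 16.9]] [537.3  28.2] [99.7]
crossfront [[501.1, 35.1], [505.6, 8.9]] [503.4  22. ] [99.7]
crossback [[479.6, 32.1], [482.3, 5.5]] [481.   18.8] [95.6]
handletop [[484.1, 25.5], [487.0, 6.0], [460.3, 9.4], [459.3, 21.4]] [472.7  15.6] [98.4, 34.2, 9.4]
bolts [[647.3, -110.0], [574.3, -110.8], [575.4, -163.4], [647.5, -162.1]] [ 611.1 -136.6] [0.6, 36.6, 90.3]
footcorn [[653.5, -100.6], [565.4, -103.3], [568.2, -170.6]] [ 595.7 -124.8] [1.8, 39.4]
lipL [[629.8, -111.8], [630.1, -125.0], [591.6, -126.8], [593.5, -113.3]] [ 611.2 -119.2] [91.2, 21.4, 2.4]
lipR [[630.6, -157.8], [591.9, -159.5], [592.8, -145.8]] [ 605.1 -154.4] [2.5, -17.7]
tubetop [[610.3, -135.8]] [ 610.3 -135.8] []
```

```bash
python3 -m jog '[[[0.45,-4.5,0],0,0.6],[[0.45,-4.5,0],0,0.6],[[0,0,4],6,0.6],[[0,0,4],5,0.6],[[0,0,0],0,0.6]]'
python3 - <<'E'
from h import *
f=grab('wrist','w3.png');s=telemetry.state();print(s['ee_pos'],s['ee_rot'])
c=f['color'][:,:,::-1]
cv2.imwrite('pics/w3c.png',cv2.resize(c[60:300,200:500],None,fx=2.5,fy=2.5,interpolation=cv2.INTER_CUBIC))
E
```

```text
time_s: 2.45
ee_pos: [469.0, 18.5, 167.1]
ee_rot: [-179.3, -0.2, 9.1]
force: [-0.4, 0.2, 0.7]
gripper_width: 54.8
[470.64453113  18.43701384 168.91281208] [-179.30271638   -0.41842436    9.15448682]
```

View pics/w3c.png

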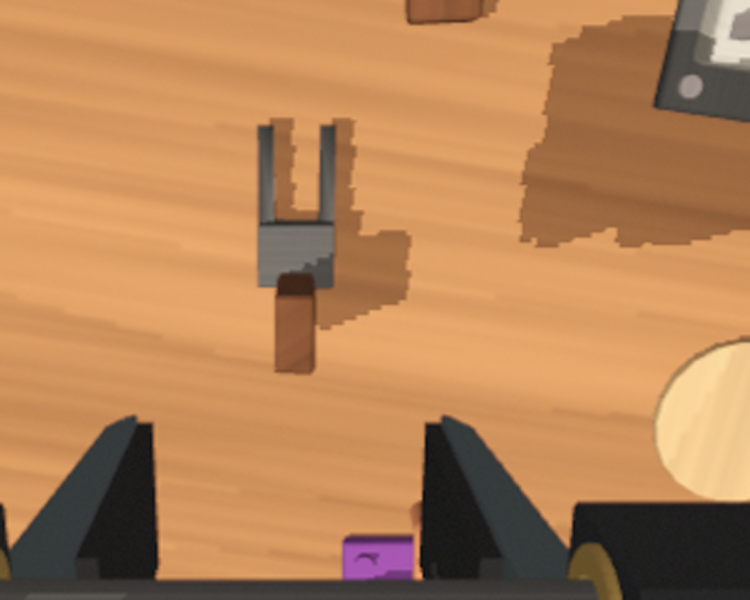

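The key sits upright in the image (yaw aligned) between the fingers: handle top (275..315, 295..373), crosspiece front at v=222, tips at v=125 in the crop.

Run:
```python
from h import *
from scipy.spatial.transform import Rotation as Ro
f=load('wrist');s=telemetry.state();R=Ro.from_euler('xyz',s['ee_rot'],degrees=True).as_matrix();p=s['ee_pos']
tf=lambda P:(R.T@(np.array(P)-p)).round(1)
for n,L,z in[('handle',[(275,295),(315,295),(313,373),(276,373)],58),('front',[(259,222),(334,222)],18),('tips',[(266,125),(328,125)],11)]:
    Q=np.array([onz(f,200+u/2.5,60+v/2.5,z) for u,v in L]).mean(0);print(n,Q.round(1),'tool',tf(Q))
print((proj(f,[p,p+R@[0,0,19]])-[200,60])*2.5)
```

```text
handle [471.2  17.8  58. ] tool [ -0.3   2.1 110.9]
front [503.6  22.7  18. ] tool [ 32.1   2.9 151.1]
tips [537.8  28.2  11. ] tool [ 66.7   3.  158.4]
[[288.64821334 464.68052332]
 [288.6514754  433.05991433]]
```

```bash
python3 -m jog '[[[0,0.15,4],0,0.6],[[0,0.1,4],0,0.6],[[0,0,3.5],0,0.6],[[0,0,0],0,0.6]]'
python3 - <<'E'
from h import *
s=telemetry.state();print(s['ee_pos'],s['ee_rot'],s['force'])
E
```

```text
time_s: 3.0
ee_pos: [480.1, 16.4, 59.6]
ee_rot: [-179.5, -1.4, 9.3]
force: [-0.7, -0.2, 0.7]
gripper_width: 54.8
[480.10830436  16.35502957  59.64331355] [-179.4734908    -1.43653155    9.30690334] [-0.69887825 -0.19269245  0.70936658]
```

```bash
python3 -m jog '[[[-0.45,-0.05,0.5],0,0.6],[[-0.4,-0.05,0.5],0,0.6],[[0,0,0.4],0,0.6],[[0,0,0],0,0.6]]'
```

```text
time_s: 3.5
ee_pos: [475.7, 15.8, 50.1]
ee_rot: [-179.6, -2.0, 9.3]
force: [0.0, 0.2, -0.7]
gripper_width: 54.8
```

```bash
python3 -m jog '[[[-0.4,-0.1,0.4],0,0.6],[[-0.3,-0.1,0.3],0,0.6],[[0,0,0],0,0.6]]'
```

```text
time_s: 3.88
ee_pos: [468.3, 16.9, 42.6]
ee_rot: [-179.6, -2.1, 9.3]
force: [0.2, -0.5, -0.2]
gripper_width: 54.4
```

```bash
python3 -m jog '[[[0.1,0,0],0,0.2],[[0,0,0],0,0],[[0,0,0],0,0],[[0,0,0],0,0]]' 40; python3 -m jog '[[[0,0,-2],0,0],[[0,0,-3],0,0],[[0,0,-3],0,0],[[0,0,-2],0,0],[[0,0,0],0,0]]'
```

```text
time_s: 4.38
ee_pos: [469.8, 17.1, 42.8]
ee_rot: [-179.6, -2.1, 9.3]
force: [-0.3, 0.2, 0.7]
gripper_width: 17.5
time_s: 5.0
ee_pos: [465.9, 15.7, 145.2]
ee_rot: [-179.6, -2.0, 9.3]
force: [0.2, 0.5, -0.1]
gripper_width: 0.4
```

The fingers were still closing when I lifted, so the grip missed. I'll open and check the key.

```bash
python3 -m jog '[[[0,0,0],0,0.4],[[0,0,0],0,0.4],[[0,0,0],0,0.4],[[0,0,0],0,0.4]]'
python3 - <<'E'
from h import *
f=grab('wrist','w4.png');s=telemetry.state();print(s['ee_pos'],s['ee_rot'])
c=f['color'][:,:,::-1]
cv2.imwrite('pics/w4c.png',cv2.resize(c[60:300,200:500],None,fx=2.5,fy=2.5,interpolation=cv2.INTER_CUBIC))
E
```

```text
time_s: 5.5
ee_pos: [463.9, 15.7, 142.1]
ee_rot: [-179.5, -1.7, 9.3]
force: [0.1, 0.2, -0.3]
gripper_width: 35.4
[463.92396798  15.68186175 142.09298041] [-179.51521174   -1.67838459    9.33864679]
```

View pics/w4c.png

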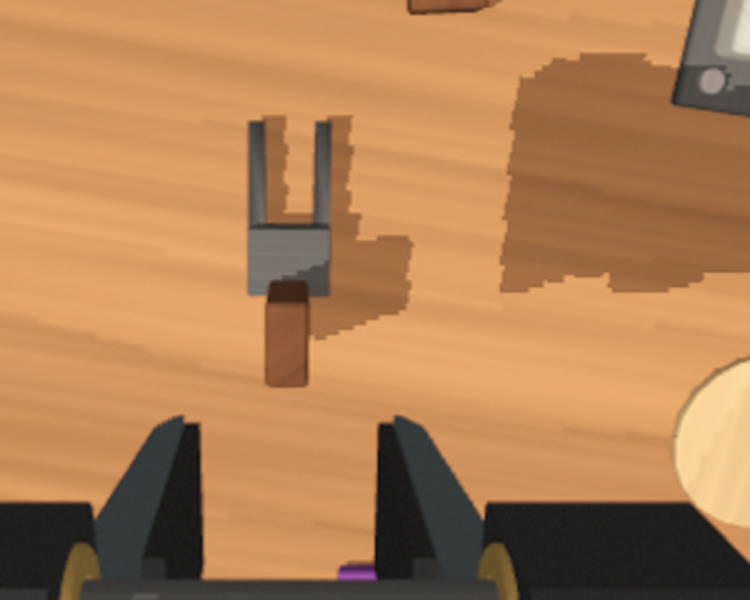

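The key is undisturbed and centred (handle u≈287, finger middle u≈289). I'll go down again and let the fingers close fully this time.

```bash
python3 -m jog '[[[0,0,2.5],0,0.4],[[0,0,2.5],0,0.4],[[0,0,2.5],0,0.4],[[0,0,1.5],0,0.4],[[0,0,0],0,0.4],[[0,0,0],0,0.4]]'
```

```text
time_s: 6.3
ee_pos: [467.9, 16.9, 50.2]
ee_rot: [-179.5, -1.8, 9.3]
force: [-0.1, 0.0, -0.1]
gripper_width: 36.7
```

```bash
python3 -m jog '[[[0.2,0,0.5],0,0.4],[[0,0,0],0,0],[[0,0,0],0,0],[[0,0,0],0,0],[[0,0,0],0,0],[[0,0,0],0,0],[[0,0,0],0,0]]' 40
```

```text
time_s: 7.18
ee_pos: [471.5, 17.3, 46.8]
ee_rot: [-179.6, -2.0, 9.3]
force: [0.8, 0.0, -1.0]
gripper_width: 0.3
```

Run:
```python
from h import *
f=grab('wrist','w5.png');s=telemetry.state();print(s['ee_pos'],s['ee_rot'],s['gripper_width'],s['force'])
g=grab('scene','s5.png')
a=cv2.resize(f['color'][120:320,200:420,::-1],(440,400),interpolation=cv2.INTER_CUBIC)
b=cv2.resize(g['color'][140:260,280:388,::-1],(360,400),interpolation=cv2.INTER_CUBIC)
cv2.imwrite('pics/ws5.png',np.hstack([a,b]))
```

```text
[471.49154215  17.32034516  46.81142678] [-179.57281703   -2.03467633    9.33952547] 0.36400140786424456 [ 0.12738743  0.13357355 -0.01621072]
```

View pics/ws5.png

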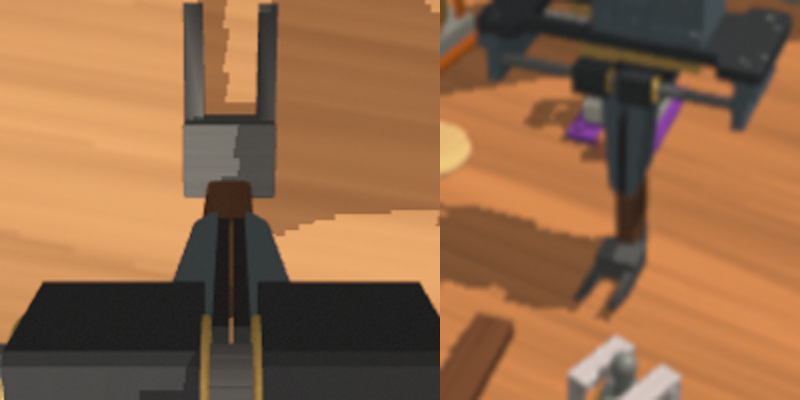

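The fingers are shut with no handle between them (a thin gap of bench shows through), and the handle's lower front face is visible below the fingertips. I'll recompute where the key is now.

Run:
```python
from h import *
from scipy.spatial.transform import Rotation as Ro
f=load('wrist');g=load('scene');s=telemetry.state();R=Ro.from_euler('xyz',s['ee_rot'],degrees=True).as_matrix();p=s['ee_pos']
W=lambda u,v,z:onz(f,200+u/2,120+v/2,z)
for n,L,z in[('tips',[(193,4),(268,4)],11),('front',[(184,120),(275,120)],18),('back',[(184,197),(275,197)],18)]:
    Q=np.array([W(u,v,z) for u,v in L]);m=Q.mean(0);print(n,m.round(1),'w',np.linalg.norm(Q[0]-Q[1]).round(1),'tool',(R.T@(m-p)).round(1))
print('scene px of fingertip', (proj(g,[p+R@[0,0,19],p])-[280,140])*[360/108,400/120])
k=np.array([522,25.4,0]);c,q=np.cos(np.radians(9.5)),np.sin(np.radians(9.5))
kw=lambda x,z:k+[c*x,q*x,z]
print('scene px of handle front bottom/top, back top',(proj(g,[kw(-38,14),kw(-38,58),kw(-66,58),kw(-20,18),kw(16,11)])-[280,140])*[360/108,400/120])
print('wrist 2x same',(proj(f,[p+R@[0,0,19],kw(-38,14),kw(-38,58),kw(-66,58),kw(-20,18)])-[200,120])*2)
```

```text
tips [537.7  28.4  11. ] w 22.8 tool [65.7  0.1 38.2]
front [503.6  23.   18. ] w 27.9 tool [31.6 -0.2 29.9]
back [479.4  19.   18. ] w 28.6 tool [ 7.  -0.1 29.1]
scene px of fingertip [[189.29131213 220.23109232]
 [189.77651974 197.3034213 ]]
scene px of handle front bottom/top, back top [[182.0420524  247.13957786]
 [182.61358079 195.41026674]
 [197.06574856 170.84525426]
 [172.70898892 259.19567203]
 [153.14680575 302.04005305]]
wrist 2x same [[229.90498744 229.44388931]
 [231.75279189 177.9274273 ]
 [230.77477953 222.78510422]
 [230.91828777 321.79982664]
 [231.61672061 124.73416719]]
```

```bash
python3 - <<'E'
from h import *
print(env.tips_ahead,[a for a in dir(env) if a[0]!='_'])
E
python3 -m jog '[[[0,0,0.3],0,0],[[0,0,0.3],0,0],[[0,0,0],0,0]]' 10
```

```text
19.0 ['Unreachable', 'tips_ahead']
time_s: 7.65
ee_pos: [472.2, 17.3, 45.0]
ee_rot: [-179.6, -2.1, 9.4]
force: [-0.1, 0.4, 0.3]
gripper_width: 0.7
```

```bash
python3 -m jog '[[[0,0,0],0,0.35],[[0,0,0],0,0.35],[[0,0,0],0,0.35],[[0,0,0],0,0.35]]'
python3 - <<'E'
from h import *
f=grab('wrist','w6.png');g=grab('scene','s6.png');s=telemetry.state();print(s['ee_pos'],s['gripper_width'])
a=cv2.resize(f['color'][170:290,250:380,::-1],(433,400),interpolation=cv2.INTER_CUBIC)
b=cv2.resize(g['color'][160:230,300:364,::-1],(366,400),interpolation=cv2.INTER_CUBIC)
cv2.imwrite('pics/ws6.png',np.hstack([a,b]))
E
```

```text
time_s: 8.15
ee_pos: [471.8, 17.3, 44.1]
ee_rot: [-179.6, -2.1, 9.4]
force: [1.0, 0.4, -0.2]
gripper_width: 31.6
[471.85030434  17.2704049   44.19060201] 32.10748128128011
```

View pics/ws6.png

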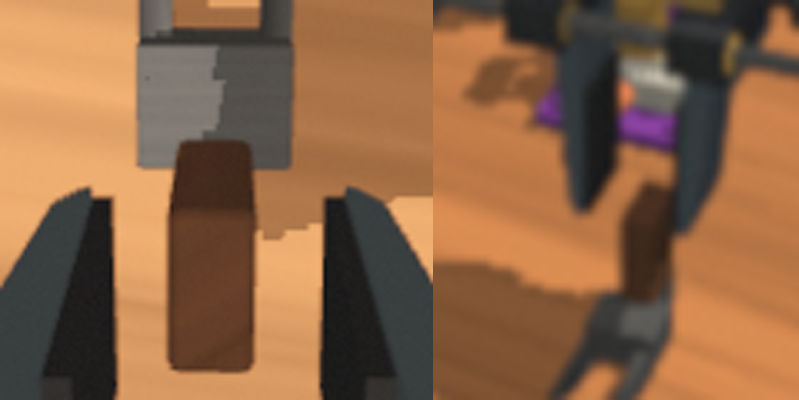

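This picture explains it. The finger gap (113..325 px in the crop, for a known 31.6 mm) puts the tips at a depth of about 178 mm. That is roughly 16 mm *behind* the reported TCP, not 19 mm ahead, so the real tips are near z≈60, just over the handle's top at 58. The scene view shows them that high too. I'll check this numerically, then descend step by step while watching the force.

```bash
python3 - <<'E'
from h import *
from scipy.spatial.transform import Rotation as Ro
f=load('wrist');g=load('scene');s=telemetry.state();R=Ro.from_euler('xyz',s['ee_rot'],degrees=True).as_matrix();p=s['ee_pos']
# left tip (image left = +y world = tool -y); scene right panel right finger = robot's left
a=tri([ray(f,250+113/3.33,170+200/3.33),ray(g,300+(690-433)/5.72,160+230/5.71)])
b=tri([ray(f,250+325/3.33,170+200/3.33),ray(g,300+(588-433)/5.72,160+210/5.71)])
print(a,b,(R.T@(a-p)),(R.T@(b-p)))
E
python3 -m jog '[[[0,0,1],0,0.35],[[0,0,1],0,0.35],[[0,0,0],0,0.35]]'
```

```text
[480.90948866  38.01180919  57.15069278] [490.11021392   3.42028672  60.69850523] [ 12.77139681 -19.08032296 -12.37219967] [ 16.34895523  16.52180473 -16.04688665]
time_s: 8.62
ee_pos: [472.1, 17.5, 22.3]
ee_rot: [-179.6, -2.0, 9.4]
force: [-0.4, -0.9, 0.3]
gripper_width: 31.9
```

The two-view triangulation agrees: the tips are at about -14 mm on the reported tool z, so the readout is about 33 mm too low. I'll continue down to a reported z of about 12 and grip.

```bash
python3 -m jog '[[[0,0,0.6],0,0.35],[[0,0,0.3],0,0.35],[[0,0,0],0,0],[[0,0,0],0,0],[[0,0,0],0,0],[[0,0,0],0,0],[[0,0,0],0,0]]' 40
```

```text
time_s: 9.5
ee_pos: [472.4, 17.7, 12.6]
ee_rot: [-179.6, -2.0, 9.4]
force: [-0.4, -0.2, -1.2]
gripper_width: 13.6
```

Gripped (13.6 mm). I'll lift gently and carry it to the staging point.

```bash
python3 -m jog '[[[0,0,-1],0,0],[[0,0,-2],0,0],[[0,0,-2],0,0],[[0,0,-1.5],0,0],[[0,0,0],0,0],[[0,3,0],3,0],[[0,4,0],3,0],[[0,4,0],2,0],[[0,3,0],0,0],[[0,0,0],0,0]]'
```

```text
time_s: 10.75
ee_pos: [481.5, -125.7, 78.5]
ee_rot: [-179.2, -1.8, 1.2]
force: [0.7, -0.2, -1.9]
gripper_width: 13.8
```

```bash
python3 -m jog '[[[0.5,0.6,0.2],0,0],[[0.5,0.6,0.2],0,0],[[0,0,0],0,0],[[0,0,0],0,0]]'
python3 - <<'E'
from h import *
f=grab('wrist','w7.png');s=telemetry.state();print(s['ee_pos'],s['ee_rot'],s['force'])
c=f['color'][:,:,::-1]
cv2.imwrite('pics/w7c.png',cv2.resize(c[20:220,210:430],None,fx=3,fy=3,interpolation=cv2.INTER_CUBIC))
E
```

```text
time_s: 11.25
ee_pos: [492.0, -135.9, 73.5]
ee_rot: [-179.2, -1.7, 1.3]
force: [-0.1, 0.1, -0.9]
gripper_width: 14.3
[ 491.99662729 -135.87144896   73.54769341] [-179.17175197   -1.71787183    1.3257649 ] [ 0.75692705 -0.65306718 -1.25786212]
```

View pics/w7c.png

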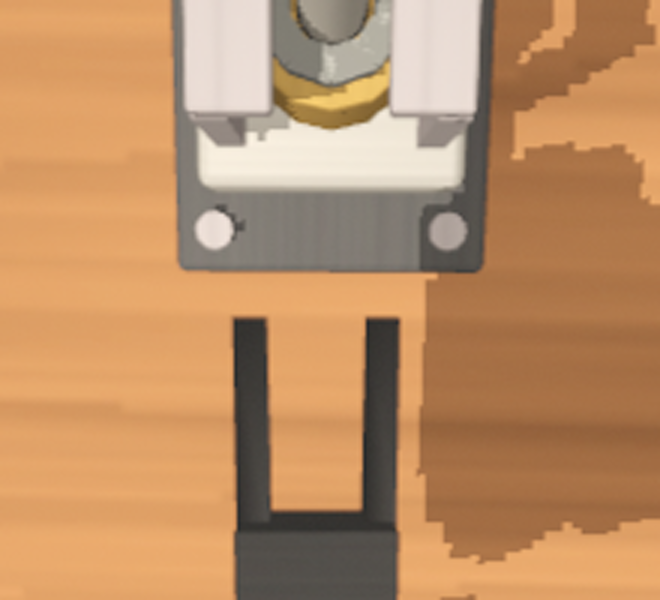

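The key is pointing at the outlet and still level. The prong tips are at u 234..400 (middle 317), v 318, and the bridge lips' front ends are at v 113, spanning u 185..271 and 391..476 (middle 330.5). So the key must shift right by about 5 mm.

Run:
```python
from h import *
from scipy.spatial.transform import Rotation as Ro
f=load('wrist');s=telemetry.state();R=Ro.from_euler('xyz',s['ee_rot'],degrees=True).as_matrix();p=s['ee_pos']
W=lambda u,v,z:onz(f,210+u/3,20+v/3,z)
for z in(76,):
    A=[W(185,113,z),W(271,113,z),W(391,113,z),W(476,113,z)];B=[W(183,2,z),W(272,2,z),W(390,2,z),W(478,2,z)]
    for a,b in zip(A,B): print('lip',a.round(1),'dir',np.degrees(np.arctan2(b[1]-a[1],b[0]-a[0])).round(2))
    print('mid front',np.mean(A,0).round(1), 'yaw from front line',np.degrees(np.arctan2(-(A[0]-A[3])[0],(A[0]-A[3])[1])).round(2))
for z in(68,72,76):
    a,b=W(234,318,z),W(400,318,z);print(z,'tips',((a+b)/2).round(1),'w',np.linalg.norm(a-b).round(2),'tool',(R.T@((a+b)/2-p)).round(1))
for z in(68,72,76):
    a,b=W(236,530,z+7),W(397,530,z+7);print(z+7,'front top',((a+b)/2).round(1),'w',np.linalg.norm(a-b).round(2),'tool',(R.T@((a+b)/2-p)).round(1))
for u,v in[(215,230),(447,230)]: print('bolt',W(u,v,8).round(1))
```

```text
lip [ 589.9 -112.6   76. ] dir 0.76
lip [ 590.2 -126.4   76. ] dir 0.26
lip [ 590.6 -145.7   76. ] dir 2.97
lip [ 590.9 -159.3   76. ] dir 2.46
mid front [ 590.4 -136.    76. ] yaw from front line 1.3
68 tips [ 557.8 -134.5   68. ] w 29.08 tool [65.7  0.3  7.5]
72 tips [ 558.  -134.6   72. ] w 28.47 tool [66.   0.3  3.5]
76 tips [ 558.2 -134.6   76. ] w 27.87 tool [66.3  0.3 -0.5]
75 front top [ 521.3 -135.4   75. ] w 28.57 tool [29.4  0.2 -0.6]
79 front top [ 522.3 -135.5   79. ] w 27.95 tool [30.5  0.2 -4.5]
83 front top [ 523.3 -135.5   83. ] w 27.33 tool [31.6  0.2 -8.5]
bolt [ 574.  -110.3    8. ]
bolt [ 575.2 -162.5    8. ]
```

```bash
python3 -m jog '[[[1,0.15,0.25],0,0],[[1,0.15,0.2],0,0],[[0.6,0,0.1],0,0],[[0,0,0],0,0],[[0,0,0],0,0]]'
python3 - <<'E'
from h import *
f=grab('wrist','w8.png');s=telemetry.state();print(s['ee_pos'],s['ee_rot'],s['force'])
p=s['ee_pos'];a=np.radians(1.5);x=p[0]+50.0
ko=p[:2]+50*np.array([np.cos(a),np.sin(a)])+[-.6,0];d=ko-[610.4,-135.5]
print('key in outlet est',d[0]*np.cos(a)+d[1]*np.sin(a),-d[0]*np.sin(a)+d[1]*np.cos(a))
g=grab('scene','s8.png')
a=cv2.resize(f['color'][60:200,230:410,::-1],(450,350),interpolation=cv2.INTER_CUBIC)
b=cv2.resize(g['color'][170:250,205:285,::-1],(350,350),interpolation=cv2.INTER_CUBIC)
cv2.imwrite('pics/ws8.png',np.hstack([a,b]))
E
```

```text
time_s: 11.92
ee_pos: [520.6, -137.9, 68.4]
ee_rot: [-179.2, -1.7, 1.4]
force: [-0.7, -0.3, -1.6]
gripper_width: 14.1
[ 520.58740408 -137.89254667   68.46797107] [-179.1755753    -1.74983219    1.37153459] [ 1.13178559 -0.73814711 -1.31506529]
key in outlet est -40.44424335145866 -0.02500095114372458
```

View pics/ws8.png

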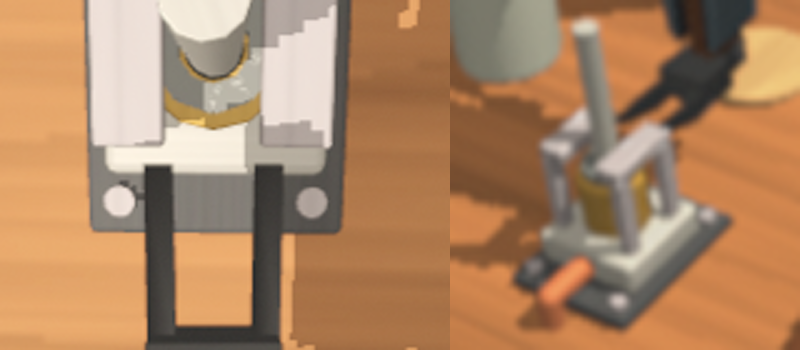

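Prongs and bridge are lined up in the wrist crop: prong middle u 213.5, lip middle u 212.5. The tips are just short of the lips and between ring and lip height. I'll push in with small steps, watching the force.

```bash
python3 -m jog '[[[0.5,0,-0.02],0,0],[[0.5,0,0],0,0],[[0.5,0,0],0,0],[[0,0,0],0,0]]'; python3 -m jog '[[[0.4,0,0],0,0],[[0.4,0,0],0,0]]'
```

```text
time_s: 12.52
ee_pos: [536.6, -137.6, 69.5]
ee_rot: [-179.2, -1.8, 1.4]
force: [-0.3, 0.9, -1.1]
gripper_width: 13.5
time_s: 12.78
ee_pos: [543.4, -137.3, 69.7]
ee_rot: [-179.2, -1.6, 1.4]
force: [-5.7, -0.2, 3.1]
gripper_width: 14.1
```

```bash
python3 -m jog '[[[0.4,0,0],0,0],[[0.3,0,0],0,0]]';python3 -m jog '[[[0.4,0,0],0,0],[[0.3,0,0],0,0]]'
```

```text
time_s: 13.02
ee_pos: [546.7, -137.0, 70.0]
ee_rot: [-179.1, -1.1, 1.4]
force: [-7.4, -1.8, 4.9]
gripper_width: 14.2
time_s: 13.28
ee_pos: [549.1, -136.7, 70.4]
ee_rot: [-179.1, -0.5, 1.5]
force: [-7.5, -1.5, 6.5]
gripper_width: 13.6
```

```bash
python3 -m jog '[[[0.8,0,0],0,0]]';python3 -m jog '[[[0.8,0,0],0,0]]'
```

```text
time_s: 13.4
ee_pos: [553.8, -136.2, 70.7]
ee_rot: [-179.0, -0.1, 1.5]
force: [-9.1, -0.5, 7.4]
gripper_width: 13.7
time_s: 13.52
ee_pos: [558.2, -135.8, 71.1]
ee_rot: [-179.0, 0.4, 1.5]
force: [-11.0, -0.7, 7.1]
gripper_width: 13.8
```

```bash
python3 -m jog '[[[0.6,0.05,0],0,0]]';python3 -m jog '[[[0.4,0.05,0],0,0]]'
```

```text
time_s: 13.65
ee_pos: [560.4, -135.7, 71.5]
ee_rot: [-178.9, 0.9, 1.5]
force: [-14.4, 0.3, 12.6]
gripper_width: 13.4
time_s: 13.78
ee_pos: [560.4, -135.7, 71.8]
ee_rot: [-178.8, 1.4, 1.6]
force: [-10.8, -1.4, 8.5]
gripper_width: 13.7
```

Run:
```python
from h import *
f=grab('wrist','w9.png');s=telemetry.state();print(s['ee_pos'],s['ee_rot'],s['force'])
a=np.radians(1.5);O=np.array([610.4,-135.5,0]);ex=np.array([np.cos(a),np.sin(a),0]);ey=np.array([-np.sin(a),np.cos(a),0])
w=lambda x,y,z:O+ex*x+ey*y+[0,0,z]
g=f['color'].astype(int)
# lip front end top at y=+-12, crosspiece top z=76, front at x=-20 when home
for y in(12,-12):
    u=int(round(proj(f,[w(-20,y,76)])[0,0]));print(y,'pred row of x=0,-20,-44',proj(f,[w(0,y,76),w(-20,y,76),w(-44,y,76)])[:,1].round(1))
    r0=int(proj(f,[w(0,y,76)])[0,1]);print(u,[(r,tuple(g[r,u])) for r in range(r0+16,r0+60,2)])
```

```text
[ 560.40666978 -135.7289904    71.82531163] [-178.81156593    1.39194252    1.56936146] [-11.90643661  -0.11744392   9.49621835]
12 pred row of x=0,-20,-44 [159.8 197.8 240.2]
294 [(175, (np.int64(179), np.int64(165), np.int64(157))), (177, (np.int64(178), np.int64(164), np.int64(156))), (179, (np.int64(178), np.int64(164), np.int64(157))), (181, (np.int64(177), np.int64(164), np.int64(156))), (183, (np.int64(177), np.int64(164), np.int64(156))), (185, (np.int64(177), np.int64(164), np.int64(157))), (187, (np.int64(177), np.int64(164), np.int64(156))), (189, (np.int64(177), np.int64(164), np.int64(156))), (191, (np.int64(177), np.int64(164), np.int64(156))), (193, (np.int64(178), np.int64(164), np.int64(157))), (195, (np.int64(178), np.int64(164), np.int64(156))), (197, (np.int64(103), np.int64(96), np.int64(90))), (199, (np.int64(86), np.int64(82), np.int64(77))), (201, (np.int64(86), np.int64(80), np.int64(76))), (203, (np.int64(85), np.int64(80), np.int64(75))), (205, (np.int64(86), np.int64(83), np.int64(78))), (207, (np.int64(85), np.int64(80), np.int64(76))), (209, (np.int64(85
[... 744 characters left out ...]
np.int64(164), np.int64(157))), (194, (np.int64(177), np.int64(164), np.int64(156))), (196, (np.int64(176), np.int64(162), np.int64(155))), (198, (np.int64(96), np.int64(91), np.int64(85))), (200, (np.int64(86), np.int64(82), np.int64(77))), (202, (np.int64(85), np.int64(80), np.int64(76))), (204, (np.int64(86), np.int64(81), np.int64(76))), (206, (np.int64(86), np.int64(83), np.int64(78))), (208, (np.int64(87), np.int64(83), np.int64(78))), (210, (np.int64(87), np.int64(84), np.int64(79))), (212, (np.int64(88), np.int64(85), np.int64(80))), (214, (np.int64(87), np.int64(83), np.int64(78))), (216, (np.int64(86), np.int64(82), np.int64(77))), (218, (np.int64(88), np.int64(83), np.int64(79)))]
```

The lip meets the crosspiece's top face directly at the predicted row (198), with no gap on either side, so the wedge is home. I'll relax the push, then open.

```bash
python3 -m jog '[[[0,0,0],0,0],[[0,0,0],0,0]]';python3 -m jog '[[[0,0,0],0,0.35],[[0,0,0],0,0.35],[[0,0,0],0,0.35],[[0,0,0],0,0.35]]'
python3 - <<'E'
from h import *
f=grab('wrist','w10.png');s=telemetry.state();print(s['ee_pos'],s['ee_rot'],s['force'])
a=np.radians(1.5);O=np.array([610.4,-135.5,0]);ex=np.array([np.cos(a),np.sin(a),0]);ey=np.array([-np.sin(a),np.cos(a),0])
w=lambda x,y,z:O+ex*x+ey*y+[0,0,z]
g=f['color'].astype(int).sum(2)
for y in(12,-12):
    q=proj(f,[w(-20,y,76),w(-44,y,76)]);u=int(round(q[0,0]));r=int(q[0,1]);print(q[:,1].round(1),r-8,g[r-8:r+56:1,u].tolist())
E
```

```text
time_s: 14.08
ee_pos: [560.2, -135.7, 72.3]
ee_rot: [-178.8, 1.4, 1.5]
force: [-1.6, 0.2, -0.4]
gripper_width: 13.9
time_s: 14.58
ee_pos: [562.7, -136.0, 72.6]
ee_rot: [-178.9, 1.1, 1.6]
force: [0.4, 0.0, -0.4]
gripper_width: 32.1
[ 562.67848629 -135.95076498   72.58625645] [-178.85802393    1.13049772    1.55320595] [-1.11127398  0.41102939  0.30768321]
[201.4 243.5] 193 [506, 506, 508, 505, 505, 505, 503, 378, 213, 203, 237, 246, 249, 247, 244, 244, 249, 248, 248, 246, 252, 248, 249, 246, 253, 253, 248, 243, 246, 251, 249, 249, 246, 249, 247, 247, 253, 251, 253, 254, 249, 246, 244, 244, 240, 243, 244, 245, 248, 242, 417, 479, 477, 475, 479, 486, 492, 499, 502, 506, 508, 512, 512, 511]
[201.8 243.9] 193 [508, 505, 505, 506, 506, 507, 505, 487, 292, 202, 235, 252, 249, 248, 244, 248, 249, 258, 254, 249, 250, 254, 250, 250, 256, 256, 252, 250, 245, 251, 252, 255, 253, 251, 250, 253, 252, 254, 255, 251, 254, 251, 249, 247, 243, 241, 247, 250, 249, 240, 324, 480, 491, 477, 468, 469, 474, 479, 488, 495, 500, 505, 510, 513]
```

After release there is a dark line about 1-2 px wide (under 1 mm) at the lip, and the crosspiece's back edge is at row 243 against a predicted 243.5, so the wedge stays home. I'll raise the gripper clear of handle and tube and measure the tube's top.

```bash
python3 -m jog '[[[0,0,-1.5],0,0.4],[[0,0,-2.5],0,0.4],[[0,0,-2.5],0,0.4],[[0,0,-1.8],0,0.4],[[0,0,0],0,0.4],[[0,0,0],0,0.4]]'
python3 - <<'E'
from h import *
F={n:grab(n,n+'11.png') for n in('wrist','scene','top')};s=telemetry.state();print(s['ee_pos'],s['ee_rot'],s['gripper_width'])
P=[610.4,-135.5,140];ims=[]
for n,h in(('wrist',40),('scene',20),('top',20)):
    u,v=proj(F[n],[P])[0].round().astype(int);print(n,u,v)
    c=F[n]['color'][v-h:v+h,u-h:u+h,::-1];ims.append(cv2.resize(c,(260,260),interpolation=cv2.INTER_CUBIC))
cv2.imwrite('pics/t11.png',np.hstack(ims))
E
```

```text
time_s: 15.38
ee_pos: [565.3, -137.9, 162.1]
ee_rot: [-178.9, 0.9, 1.5]
force: [0.0, 1.3, 0.2]
gripper_width: 36.6
[ 565.11374331 -137.85976308  161.54344045] [-178.90744732    0.96936936    1.54996328] 36.603089609391425
wrist 314 160
scene 236 176
top 383 158
```

View pics/t11.png

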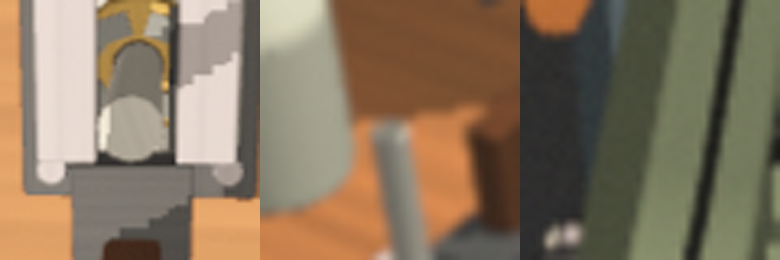

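All 12 pictures are now used. The wrist panel shows the wedge against the bridge and the tube's top disc at pixel about (314.6,159). In the scene it is at about (236.9,176.3).

Run:
```python
from h import *
from scipy.spatial.transform import Rotation as Ro
f=load('wrist');g=load('scene');s=telemetry.state();R=Ro.from_euler('xyz',s['ee_rot'],degrees=True).as_matrix();p=s['ee_pos']
T=tri([ray(f,314.6,159.1),ray(g,236.9,176.3)]);Z=onz(f,314.6,159.1,140);print(T,Z,'tool',R.T@(Z-p))
# finger mid at tips now in wrist image: TCP axis point
print(proj(f,[p+R@[0,0,-14],p+R@[16,0,-14],p+R@[0,0,5]]))
# pot rim from saved initial top view
t=dict(np.load('last_top.npz'));im=cv2.imread('pics/top0.png')
c=im[190:245,175:235];h=cv2.cvtColor(c,cv2.COLOR_BGR2HSV);m=((h[...,1]<60)&(h[...,2]>70)).astype(np.uint8)
n,l,st,ce=cv2.connectedComponentsWithStats(m);i=1+st[1:,4].argmax();print('pot blob',st[i],ce[i]+[175,190])
sc=cv2.imread('pics/scene0.png')[225:290,425:485];h=cv2.cvtColor(sc,cv2.COLOR_BGR2HSV);m=((h[...,1]<60)&(h[...,2]>90)).astype(np.uint8)
n,l,st2,ce=cv2.connectedComponentsWithStats(m);i2=1+st2[1:,4].argmax();print('pot scene',st2[i2],st2[i2][:2]+[425,225])
```

```text
[ 609.48247899 -135.23817573  138.28883184] [ 610.7532579  -136.00056614  140.        ] tool [46.03103742 -0.22792822 20.77578818]
[[314.88833202 257.82187895]
 [314.91278766 228.98014758]
 [314.91263144 243.61325627]]
pot blob [ 12  15  30  26 531] [200.97551789 217.76647834]
pot scene [  13   11   35   43 1169] [438 236]
```

```bash
python3 -m jog '[[[1.6,0,0],0,0.4],[[1.6,0,0],0,0.4],[[1.2,0,0],0,0.4],[[0,0,0],0,0.4],[[0,0,0],0,0.4]]'
python3 - <<'E'
from h import *
from scipy.spatial.transform import Rotation as Ro
f=grab('wrist','w12.png');s=telemetry.state();R=Ro.from_euler('xyz',s['ee_rot'],degrees=True).as_matrix();p=s['ee_pos'];print(p,s['ee_rot'])
print('tool to top',R.T@(np.array([610.5,-135.8,140])-p))
u,v=proj(f,[[610.5,-135.8,140]])[0];print(u,v)
g=f['color'].astype(int).sum(2)
for dv in(-4,0,4): print(int(v)+dv,int(u)-22,g[int(v)+dv,int(u)-22:int(u)+23].tolist())
E
```

```text
time_s: 16.15
ee_pos: [612.1, -136.2, 158.1]
ee_rot: [-178.8, 1.2, 1.6]
force: [0.1, -0.6, 0.2]
gripper_width: 36.8
[ 612.01328406 -136.26726857  158.06831482] [-178.83910894    1.14543548    1.55143145]
tool to top [-1.13858778 -0.14136589 18.10127075]
314.77775010372346 237.14820818487163
233 292 [491, 492, 491, 494, 463, 384, 353, 358, 354, 356, 355, 354, 369, 447, 602, 687, 688, 688, 688, 639, 495, 489, 487, 493, 498, 501, 501, 501, 506, 510, 503, 450, 335, 347, 345, 345, 345, 346, 346, 346, 340, 419, 508, 511, 511]
237 292 [490, 488, 488, 487, 460, 379, 355, 358, 359, 357, 358, 356, 378, 566, 691, 688, 686, 685, 687, 634, 495, 496, 492, 488, 490, 497, 500, 504, 498, 507, 507, 504, 455, 357, 356, 354, 352, 352, 354, 351, 329, 396, 485, 484, 484]
241 292 [491, 490, 490, 490, 453, 358, 348, 353, 352, 351, 355, 351, 355, 384, 542, 665, 689, 685, 684, 633, 491, 492, 497, 493, 490, 489, 492, 500, 501, 499, 492, 440, 347, 317, 266, 263, 263, 262, 263, 253, 297, 421, 491, 493, 491]
```

The tube disc spans columns 304.7..324.3 (middle 314.5) against the expected 314.8, so the jaws are centred to within about 0.2 mm. I'll go down beside the tube.

```bash
python3 -m jog '[[[0,0,1.5],0,0.4],[[0,0,2],0,0.4],[[0,0,2],0,0.4],[[0,0,1.2],0,0.4],[[0,0,0],0,0.35],[[0,0,0],0,0.3]]'
python3 - <<'E'
from h import *
from scipy.spatial.transform import Rotation as Ro
s=telemetry.state();R=Ro.from_euler('xyz',s['ee_rot'],degrees=True).as_matrix();p=s['ee_pos'];print(p,s['ee_rot'],s['force'])
print('tool to top, to 120',R.T@(np.array([610.5,-135.8,140])-p),R.T@(np.array([610.5,-135.8,120])-p))
E
```

```text
time_s: 16.95
ee_pos: [608.2, -134.9, 87.1]
ee_rot: [-178.8, 1.3, 1.5]
force: [-0.8, -0.1, -0.6]
gripper_width: 27.8
[ 608.19174204 -134.85262573   87.1266744 ] [-178.8193189     1.25090327    1.51108542] [-0.84074975 -0.10267838 -0.57806574]
tool to top, to 120 [  1.12766982  -0.08253816 -52.92008769] [  1.56428275   0.32946991 -32.92909926]
```

```bash
python3 -m jog '[[[0.1,0.03,0],0,0.2],[[0,0,0],0,0.16],[[0,0,0],0,0.14],[[0,0,0],0,0.12],[[0,0,0],0,0.1],[[0,0,0],0,0.1]]' 8; python3 -m jog '[[[0,0,0],0,0.05],[[0,0,0],0,0.05],[[0,0,0],0,0.05]]'
```

```text
time_s: 17.7
ee_pos: [610.4, -135.7, 89.0]
ee_rot: [-178.9, 1.0, 1.5]
force: [-0.4, 0.1, -0.6]
gripper_width: 11.7
time_s: 18.08
ee_pos: [610.4, -135.7, 88.9]
ee_rot: [-178.9, 1.0, 1.5]
force: [0.7, -0.4, -0.4]
gripper_width: 11.5
```

```bash
python3 -m jog '[[[0,0,-0.2],0,0],[[0,0,-0.3],0,0]]' 12; python3 -m jog '[[[-0.02,0,-0.4],0,0],[[-0.02,-0.01,-0.4],0,0]]'
```

```text
time_s: 18.32
ee_pos: [610.3, -135.7, 93.8]
ee_rot: [-178.9, 1.1, 1.5]
force: [-0.2, -0.4, -0.9]
gripper_width: 11.7
time_s: 18.58
ee_pos: [610.0, -135.7, 102.4]
ee_rot: [-178.9, 1.1, 1.5]
force: [0.4, -0.5, 0.0]
gripper_width: 11.4
```

```bash
python3 -m jog '[[[0,-0.01,-0.7],0,0],[[0,-0.01,-0.8],0,0],[[0,-0.02,-0.8],0,0],[[0,-0.02,-0.8],0,0],[[0,-0.02,-0.8],0,0],[[0,-0.02,-0.8],0,0],[[0,-0.02,-0.8],0,0],[[0,0,-0.7],0,0],[[0,0,0],0,0],[[0,0,0],0,0]]'
python3 - <<'E'
from h import *
f=grab('scene','s13.png');s=telemetry.state();p=s['ee_pos'];print(p,s['ee_rot'],s['force'])
# tube pixels along its expected line in scene: low-saturation grey
h=cv2.cvtColor(f['color'],cv2.COLOR_RGB2HSV)
dz=p[2]-89
for z in range(76,225,8):
    u,v=proj(f,[[p[0]+.0,p[1],z]])[0];u,v=int(round(u)),int(round(v));print(z,(u,v),[tuple(int(k) for k in h[v,u+d,1:]) for d in(-5,-2,0,2,5)])
print('expected foot z',25+dz)
E
```

```text
time_s: 19.82
ee_pos: [611.7, -135.6, 170.0]
ee_rot: [-178.9, 1.0, 1.5]
force: [0.8, -0.0, 0.0]
gripper_width: 11.4
[ 611.67924956 -135.61675647  170.0101795 ] [-178.89085841    0.97990975    1.51155781] [-0.24529002 -0.78273088 -0.52359486]
76 (240, 202) [(26, 157), (16, 82), (8, 64), (49, 89), (23, 204)]
84 (239, 199) [(26, 214), (28, 197), (25, 141), (20, 100), (11, 46)]
92 (239, 195) [(63, 205), (26, 213), (28, 215), (34, 180), (13, 76)]
100 (238, 192) [(160, 198), (144, 198), (126, 202), (153, 203), (124, 156)]
108 (238, 189) [(160, 205), (36, 114), (28, 137), (78, 170), (162, 210)]
116 (237, 186) [(160, 202), (59, 146), (30, 164), (41, 187), (161, 215)]
124 (236, 183) [(160, 215), (150, 200), (38, 127), (82, 178), (160, 203)]
132 (236, 180) [(150, 196), (60, 128), (29, 139), (78, 176), (160, 211)]
140 (235, 176) [(87, 138), (41, 112), (29, 133), (34, 150), (152, 129)]
148 (235, 173) [(121, 129), (30, 112), (28, 117), (49, 141), (151, 125)]
156 (234, 170) [(91, 135), (37, 111), (28, 111), (44, 111), (152, 124)]
164 (234, 166) [(125, 122), (30, 112), (31, 108), (70, 121), (151, 118)]
172 (233, 163) [(116, 114), (22, 93), (30, 109), (45, 102), (151, 120)]
180 (232, 159) [(112, 100), (38, 60), (36, 56), (19, 54), (142, 111)]
188 (232, 156) [(21, 37), (41, 62), (38, 54), (32, 55), (29, 53)]
196 (231, 152) [(14, 36), (42, 61), (36, 56), (37, 55), (41, 56)]
204 (230, 148) [(8, 34), (42, 61), (40, 58), (37, 55), (41, 56)]
212 (230, 145) [(30, 43), (42, 61), (36, 56), (37, 55), (37, 55)]
220 (229, 141) [(24, 42), (38, 61), (36, 57), (37, 55), (37, 55)]
expected foot z 106.01017950078847
```

The scene profile shows the tube hanging in the gripper: narrow neck at z≈124, foot at about 105 as expected, clear of the bridge. I'll raise a little, then carry it towards the pot, stopping short to measure it with the wrist camera.

```bash
python3 -m jog '[[[0,0,-1.5],0,0],[[0,0,-1.5],0,0],[[-0.5,-1.5,0],0,0],[[-1,-3,0],0,0],[[-1.5,-4,0],0,0],[[-1.5,-4,0],0,0],[[-1.5,-4.2,0],0,0],[[-1.5,-4.2,0],0,0],[[-1.5,-4.2,0],0,0],[[-1.5,-4.2,0],0,0]]' 15; python3 -m jog '[[[-1.5,-4,0],0,0],[[-1,-3,0],0,0],[[-0.5,-1.5,0],0,0],[[0,0,0],0,0],[[0,0,0],0,0]]'
python3 - <<'E'
from h import *
from scipy.spatial.transform import Rotation as Ro
t=load('top');print('pot est',onz(t,200.7,217.8,66))
f=grab('wrist','w14.png');s=telemetry.state();p=s['ee_pos'];print(p,s['ee_rot'],s['force'],s['gripper_width'])
print(proj(f,[onz(t,200.7,217.8,66)]))
h=cv2.cvtColor(f['color'],cv2.COLOR_RGB2HSV);m=((h[...,1]<70)&(h[...,2]>80)).astype(np.uint8)
n,l,st,ce=cv2.connectedComponentsWithStats(m)
for i in range(1,n):
    if st[i,4]>300: print(st[i],ce[i].round(1))
E
```

```text
time_s: 21.12
ee_pos: [492.8, 165.8, 210.8]
ee_rot: [-178.7, 1.0, 1.3]
force: [0.1, -0.0, -0.3]
gripper_width: 11.8
time_s: 21.75
ee_pos: [455.0, 255.4, 213.9]
ee_rot: [-178.7, 1.0, 1.7]
force: [0.2, 0.9, -1.1]
gripper_width: 11.8
pot est [500.70674564 282.43592694  66.        ]
[455.08176854 255.34268049 213.88105585] [-178.67207804    1.04081659    1.63134907] [ 0.52732123 -0.03173722 -0.49667099] 11.576614368482156
[[290.74901582 132.76517851]]
[ 432    0   96   37 2053] [475.1  13.1]
[ 252   94   68   69 3591] [285.2 127.9]
[   0  104   67  107 1939] [ 30.3 159.2]
[114 134  51  63 402] [138.6 164.6]
[ 302  204   27   88 1778] [315.2 253.1]
[557 259  23  34 509] [566.3 274.9]
[  10  304  209   21 2322] [115.5 315.1]
[456 309 166   4 435] [530.1 311.1]
[281 314  69  11 686] [315.3 318.5]
[ 456  314  166   10 1405] [534.3 318.9]
```

Run:
```python
from h import *
from scipy.spatial.transform import Rotation as Ro
f=load('wrist');s=telemetry.state();R=Ro.from_euler('xyz',s['ee_rot'],degrees=True).as_matrix();p=s['ee_pos']
c=f['color'];h=cv2.cvtColor(c,cv2.COLOR_RGB2HSV);m=((h[...,1]<70)&(h[...,2]>80)).astype(np.uint8)
n,l,st,ce=cv2.connectedComponentsWithStats(m);i=[k for k in range(1,n) if abs(ce[k]-[285,128]).sum()<3][0]
cn=max(cv2.findContours((l==i).astype(np.uint8),0,1)[0],key=len);H=cv2.convexHull(cn);e=cv2.fitEllipse(H);print(e)
Q=np.array([onz(f,u,v,66) for u,v in H[:,0]]);
A=np.c_[2*Q[:,:2],np.ones(len(Q))];x=np.linalg.lstsq(A,(Q[:,:2]**2).sum(1),rcond=None)[0];print('circle',x[:2],np.sqrt(x[2]+x[0]**2+x[1]**2))
C=np.array([x[0],x[1],66]);print('tool',R.T@(C-p))
# tube in hand foot: true TCP 33 behind, foot from grasp: tube foot at tool z = ?
dz=89-25; foot=p+R@[0,0,dz];print('foot est',foot)
```

```text
((285.24786376953125, 127.9045639038086), (66.74436950683594, 68.2591552734375), 150.9972686767578)
circle [504.06749313 287.52618784] 30.48521136830505
tool [ 52.56006994 -27.36213324 147.62431626]
foot est [453.87778874 256.79216268 149.90880066]
```

The pot rim circle fits at r = 30.5 mm (expected 31), centre (504,287.5). I'll move over it and check before lowering.

```bash
python3 -m jog '[[[1.5,-0.8,0],0,0],[[2,-1,0],0,0],[[1.5,-0.8,0],0,0],[[0,0,0],0,0],[[0,0,0],0,0]]'; python3 -m jog '[[[0,0,1.5],0,0],[[0,0,2],0,0],[[0,0,2],0,0],[[0,0,1.5],0,0],[[0,0,0],0,0]]'
python3 - <<'E'
from h import *
from scipy.spatial.transform import Rotation as Ro
s=telemetry.state();R=Ro.from_euler('xyz',s['ee_rot'],degrees=True).as_matrix();p=s['ee_pos'];print(p,s['ee_rot'],s['force'])
print('foot',p+R@[0,0,64],'pot in tool',R.T@(np.array([504,287.4,20])-p))
E
```

```text
time_s: 22.42
ee_pos: [510.6, 281.3, 212.9]
ee_rot: [-178.7, 1.0, 1.3]
force: [-0.2, -0.1, -0.1]
gripper_width: 11.7
time_s: 23.05
ee_pos: [506.6, 281.0, 138.1]
ee_rot: [-178.8, 1.1, 1.2]
force: [-0.4, 0.7, -0.3]
gripper_width: 11.9
[506.59600702 281.0466193  138.06178643] [-178.78361282    1.13905875    1.24545915] [-0.38483372  0.7196136  -0.32078627]
foot [505.2948068  282.37726669  74.08885266] pot in tool [-1.09861134e-01 -3.90006094e+00  1.18196732e+02]
```

```bash
python3 -m jog '[[[0,-0.4,0.3],0,0],[[0,0,1.2],0,0],[[0,0,1.5],0,0],[[0,0,1.5],0,0],[[0,0,1],0,0],[[0,0,0.3],0,0],[[0,0,0],0,0]]'; python3 -m jog '[[[0,0,0.2],0,0],[[0,0,0],0,0]]'
```

```text
time_s: 23.92
ee_pos: [506.0, 287.0, 76.9]
ee_rot: [-178.7, 1.0, 1.2]
force: [0.2, 0.1, -0.4]
gripper_width: 11.4
time_s: 24.18
ee_pos: [506.5, 287.3, 75.6]
ee_rot: [-178.7, 1.0, 1.2]
force: [0.2, -0.2, -1.1]
gripper_width: 11.6
```

```bash
for i in 1; do python3 -m jog '[[[0,0,0.2],0,0],[[0,0,0.2],0,0],[[0,0,0],0,0]]'; done; python3 -m jog '[[[0,0,0.2],0,0]]'; python3 -m jog '[[[0,0,0.2],0,0]]'
```

```text
time_s: 24.55
ee_pos: [506.7, 287.6, 71.9]
ee_rot: [-178.7, 0.9, 1.2]
force: [-0.7, -0.3, -0.5]
gripper_width: 11.3
time_s: 24.68
ee_pos: [506.9, 287.7, 70.0]
ee_rot: [-178.7, 0.9, 1.2]
force: [0.2, -0.0, -0.3]
gripper_width: 11.6
time_s: 24.8
ee_pos: [507.3, 288.0, 68.7]
ee_rot: [-178.6, 0.8, 1.2]
force: [-1.1, -0.6, 10.6]
gripper_width: 11.1
```

The foot is on the pot floor (10.6 N, under the 30 N limit). I'll ease off and open slowly.

```bash
python3 -m jog '[[[0,0,-0.05],0,0],[[0,0,0],0,0]]'; python3 -m jog '[[[0,0,0],0,0.15],[[0,0,0],0,0.17],[[0,0,0],0,0.2],[[0,0,0],0,0.25],[[0,0,0],0,0.32],[[0,0,0],0,0.4],[[0,0,0],0,0.45],[[0,0,0],0,0.5],[[0,0,0],0,0.55],[[0,0,0],0,0.55]]'; python3 -m jog '[[[0,0,-0.8],0,0.55],[[0,0,-1.5],0,0.6],[[0,0,-2],0,0.6],[[0,0,-2],0,0.6],[[0,0,-2],0,0.6],[[0,0,-2],0,0.6],[[0,0,-2],0,0.6],[[0,0,0],0,0.6]]'
```

```text
time_s: 25.05
ee_pos: [507.4, 288.0, 69.3]
ee_rot: [-178.6, 0.8, 1.3]
force: [-0.2, 0.2, -0.8]
gripper_width: 11.4
time_s: 26.3
ee_pos: [507.3, 288.0, 69.0]
ee_rot: [-178.6, 0.8, 1.2]
force: [0.5, -0.6, -0.3]
gripper_width: 50.2
time_s: 27.3
ee_pos: [510.5, 285.5, 204.0]
ee_rot: [-178.4, 0.4, 1.2]
force: [-0.6, 0.7, -0.3]
gripper_width: 54.7
```

```bash
python3 -m jog '[[[-2.5,0,-1],0,0.6],[[-2.5,0,-1],0,0.6],[[-2.5,0,-1],0,0.6],[[-2.5,0,0],0,0.6],[[0,0,0],0,0.6],[[0,0,0],0,0.6]]'
python3 - <<'E'
from h import *
s0=cv2.imread('pics/scene0.png')[:,:,::-1];F={n:grab(n,n+'15.png') for n in('scene','wrist')};s=telemetry.state();print(s['ee_pos'],s['force'])
w=F['wrist'];h=cv2.cvtColor(w['color'],cv2.COLOR_RGB2HSV);m=((h[...,1]<70)&(h[...,2]>80)).astype(np.uint8)
u,v=proj(w,[[504,287.5,66]])[0].astype(int);print('pot pred wrist',u,v)
n,l,st,ce=cv2.connectedComponentsWithStats(m)
for i in range(1,n):
    if st[i,4]>300: print(st[i],ce[i].round(1))
# scene: compare light blob around pot, before/after
f=F['scene']
for im in(s0,f['color']):
    h=cv2.cvtColor(np.ascontiguousarray(im[190:290,420:490]),cv2.COLOR_RGB2HSV);m=((h[...,1]<75)&(h[...,2]>80)).astype(np.uint8)
    n,l,st,ce=cv2.connectedComponentsWithStats(m);i=1+st[1:,4].argmax();print('scene pot',st[i]+[420,190,0,0,0])
    for r in range(0,60,4):
        q=np.where(m[r])[0];print(r+190,(q.min()+420,q.max()+420,len(q)) if len(q) else None,end=' ')
    print()
d=np.abs(s0.astype(int)-f['color']).sum(2)>120
n,l,st,ce=cv2.connectedComponentsWithStats(d.astype(np.uint8))
for i in range(1,n):
    if st[i,4]>40: print('changed',st[i])
# mast: tube foot-top prediction in scene
print(proj(f,[[504,287,5],[504,287,120],[504,287,66]]))
E
```

```text
time_s: 28.05
ee_pos: [407.0, 281.3, 233.4]
ee_rot: [-178.5, 0.5, 1.2]
force: [0.1, 1.1, 0.2]
gripper_width: 54.5
[407.17493229 281.22219301 233.23436304] [-0.63039934 -0.15597795  0.28075221]
pot pred wrist 315 76
[ 282   41   67   70 3640] [315.2  75.6]
[   0   56   98  109 2456] [ 51.4 116.6]
[142  92  49  63 382] [165.8 121.9]
[ 580  212   60   51 1381] [603.2 232.2]
[  96  303   79   26 1418] [136.  313.1]
[ 190  306  251   19 3792] [315.9 315.6]
[  9 314  69  11 596] [ 45.6 318.5]
[552 315  70  10 578] [585.9 318.8]
scene pot [ 437  235   37   44 1220]
190 None 194 None 198 None 202 None 206 None 210 None 214 None 218 None 222 None 226 None 230 None 234 None 238 (np.int64(442), np.int64(465), 24) 242 (np.int64(440), np.int64(470), 31) 246 (np.int64(440), np.int64(472), 33) 
scene pot [ 437  224   37   55 1296]
190 None 194 None 198 None 202 None 206 None 210 None 214 None 218 None 222 None 226 (np.int64(460), np.int64(465), 6) 230 (np.int64(459), np.int64(464), 6) 234 (np.int64(458), np.int64(463), 6) 238 (np.int64(442), np.int64(465), 24) 242 (np.int64(440), np.int64(470), 31)
[... 278 characters left out ...]
1]
changed [370  66  18  48 259]
changed [465  67  18   6  62]
changed [495  72  72  17 358]
changed [ 433   79   49   57 1230]
changed [165  87  53  26 570]
changed [394  86  29  28 400]
changed [490  90  55  54 523]
changed [125  99  30  16 112]
changed [548 101   8  10  52]
changed [357 112  21   4  73]
changed [427 116  13  16 121]
changed [287 122  56  12 278]
changed [185 128  36  14 207]
changed [234 129  26   3  51]
changed [336 141  58  12 489]
changed [ 222  146  171  116 5640]
changed [307 146  21   4  42]
changed [228 193  13  11  54]
changed [318 192  24  31 332]
changed [241 216  20  18 146]
[[450.10007793 268.46749205]
 [462.31613751 224.22920769]
 [456.28644461 246.06466676]]
```

Pot unmoved (same rim box), and the tube shows above the rim up to (462,225), matching an upright tube (predicted 462,224). One last numeric check that the wedge did not move when the tube came out, then I'll hand in.

Run:
```python
from h import *
a=cv2.imread('pics/scene11.png')[:,:,::-1];f=load('scene');b=f['color']
an=np.radians(1.5);O=np.array([610.4,-135.5,58]);w=lambda x,y,z:O+[np.cos(an)*x-np.sin(an)*y,np.sin(an)*x+np.cos(an)*y,z]
for n,P in(('handle front',w(-38,0,40)),('handle top',w(-52,0,58)),('cross left',w(-32,14.5,9)),('beyond back -70',w(-72,0,50))):
    u,v=proj(f,[P])[0].round().astype(int);print(n,(u,v),a[v,u],b[v,u])
# handle outline in both: brown mask near there
for im in(a,b):
    c=np.ascontiguousarray(im[165:215,245:300]);h=cv2.cvtColor(c,cv2.COLOR_RGB2HSV);m=((h[...,2]<95)).astype(np.uint8)
    n,l,st,ce=cv2.connectedComponentsWithStats(m);i=1+st[1:,4].argmax();print(st[i]+[245,165,0,0,0],ce[i]+[245,165])
```

```text
handle front (np.int64(250), np.int64(183)) [63 42 30] [60 40 30]
handle top (np.int64(253), np.int64(173)) [118  73  47] [73 47 31]
cross left (np.int64(256), np.int64(198)) [64 64 63] [42 42 42]
beyond back -70 (np.int64(259), np.int64(171)) [116  75  46] [86 56 36]
[245 173  18  28 281] [253.77935943 187.49466192]
[245 170  18  32 386] [253.88341969 185.83419689]
```

Run:
```python
from workcell import job_done, telemetry
s=telemetry.state();print(s['time_s'],s['force'],s['gripper_width']);print(job_done())
```

```text
28.15 [-0.63039934 -0.15597795  0.28075221] 54.80814433439174
the job is handed in; nothing more can be done
None
```

The job is handed in at 28 s of the 72 s allowed: the wedge is in the outlet and the tube is standing in the white pot. No verdict was reported.

**What I did:**
- **Wedge:** I pushed it in under the bridge. The wrist force peaked at about 19 N (14 N along the push, 13 N up), then it stopped.
- **Tube:** It came straight up with almost no force. I lowered it into the pot (10.6 N at touchdown) and opened the fingers slowly.

**Last checks:**
- **Wedge home:** After I let go, the gap to the bridge lips was about 1–2 pixels (roughly 1 mm or less). Its handle is in the same place in the scene camera after the draw.
- **Ring held down:** I could not read the collet joints. I inferred that the ring is down from the wedge's position and from how freely the tube came out.
- **Tube and pot:** The tube's top is within about 1 pixel of where an upright tube would show. The pot's outline has not moved.
- **Other things on the bench:** I did not measure these one by one. I saw no contact on the way.

**What disagreed:**
- **Fingertips:** They are about 33 mm further back than the reported tool position and `env.tips_ahead` imply.
- **Missed grips:** My first two grips on the wedge closed on nothing because of that, without disturbing it. I corrected by measuring the tips in two camera views.
- **Pot position:** The top and wrist cameras differed by about 6 mm. I used the wrist measurement.

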